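# Take the carried-in pile apart

## Robot

A 6-joint arm with a two-finger parallel gripper is mounted at the origin on a cart in front of the work surface, level with it; the furniture and walls round the work are solid. World frame = base frame: x ahead of the robot, y to its left, z up, the work surface at z = 0. Lengths are in m, angles in rad, forces in N, time in s.
With the tool pointing down it reaches from about 0.275 to 0.85 m from the base axis. Payload 5.2 kg.
Tool frame: the origin (TCP) lies between the finger pads; the fingertips stand 8 mm ahead of it and the grasp point (between the pads) lies 11 mm behind it (manip.tip_extent is the distance from the TCP to the fingertips, in m); z points along the fingers, y is the direction in which the jaws open and shut (so a half turn about z gives the same grasp; the last joint's range is limited). The gripper opens to 85 mm and grips with 20 to 120 N. Pads are 22 mm wide; open, the fingers measure 114 mm over their backs; the gripper's body (76 mm by 85 mm) begins 54 mm behind the grasp point. The pads swing forward as they close: fully open they stand 13 mm farther back than shut.
Start: joints at [0.908, 0.259, 1.535, -0, 1.348, -0.203], TCP at [0.244, 0.493, 0.239] pointing down, gripper open.
Joint ranges: [-3.14, 3.14], [-0.91, 2.08], [0.19, 2.58], [-1.22, 4.36], [0.22, 2.71], [-3.12, 3.12]. Speed limits (rad/s): [2.57, 2.57, 3.14, 3.14, 3.14, 3.14].

## Interface

Orientations are given as a unit quaternion [w, x, y, z].
In Python, from station import get_state, capture, calibration, job, manip gives the robot as it stands. The module is installed in compiled form; this text tells all that it offers.
- The arm moves only by the tool step_arm, never from a script. Its arguments are lists of equal length, an entry for each row: "rot": the turn, a rotation vector about the tool's x, y, z in units of 5 degrees (1.0 is 5 degrees), a list of three; "xyz": the shift along the tool's x, y, z in units of 50 mm (1.0 is 50 mm), a list of three; "fingers": the finger opening in mm, from 0 to 85.4. In form: {"rot": [[wx, wy, wz], ...], "xyz": [[x, y, z], ...], "fingers": [fingers, ...]}. A call has 1 to 10 rows; each row is the pose to reach, as a shift and turn from the pose measured when the call began, along the tool's axes at that moment; what a row does not reach only later rows make up. A row lasts 1/10 s, in which the tool goes at most 50 mm and 8.59 degrees, less where a joint would pass 70% of its speed; a pose out of reach is approached as far as the arm can. A call with a gripper value outside its range is refused whole. The fingers move at their own pace and stop on an object; the grip force is fixed at half the most. Time passes only in rows, so rows that repeat a pose let the fingers close. It gives the time, the measured TCP pose, the force and the opening at its end, in the units of the state.
- get_state(): the state, without advancing time (a new reading comes with each control period).
- capture(name): name is "scene" or "top" or "wrist"; returns the picture (420x560x3 uint8, red, green, blue); there is no depth.
- calibration(name): a dict with "fx", "fy", "cx", "cy" (pixels), "view" (4x4, takes a point from world to camera coordinates). Camera axes: x right, y down, z forward; pixel columns grow to the right and rows downward; lengths in m; the calibration is good to about 2 mm. The wrist camera is an equidistant fisheye: a pixel r from the principal point sees the ray r / f radians off the axis. A picture is of the moment at which its call begins: read the wrist's pose just before it. calibration takes no time and is no camera call; for the wrist camera it gives the pose at the moment of the call.
- job.job_done(): hands the job in, once; it reports no verdict.
The state is a dict: "time_s": time; "joints": joint angles; "dq": joint speeds; "effort": joint torques, N m; "tcp_pos": TCP position; "ee_rot": TCP orientation; "wrist_force": force on the tool from outside, world axes, zero at the start; "torque": the same for the moment, N m; "gripper_width": finger opening in m.
Only numpy, scipy, OpenCV 4.12 (cv2) and the standard library are available. Lean on these libraries where they do the work, as an engineer would, in place of code of your own. Each camera call takes 0.05 s, during which the arm holds its last target. There are 200 camera calls.

## Task

Somebody carried four things in as one pile. Take it apart from the top down, one thing at a time, and put each down in the middle of its own place: the tealight candle on the white saucer, the matchbox flat on the oblong cork mat and lengthwise along it, the tin upright on the square wooden board, and the honey jar upright on the round dark stone coaster. Do not let the jar or the tin topple, and leave the white ramekin and the wooden salt pot where they stand.

Things in the scene. Friction and masses are not known exactly. Their poses are not given: they have to be found in the camera images.
- candle: tealight candle, green wax in a thin grey metal cup, round, 38 mm across, 15 mm high; topmost in the pile, lying on the matchbox, level. Origin: centre of its underside, z up.
- matchbox: red matchbox with dark sides, closed (its tray does not slide), 36 mm wide (its x), 56 mm long (its y), 16 mm high (its z, up); lies flat on the tin, under the candle; the candle overhangs its long sides by about 1 mm, and its ends stick out about 9 mm past the candle. Any yaw. Origin: centre of its underside.
- tin: food tin with a printed paper label, round, 57 mm across, 72 mm high, closed; stands on the honey jar's lid, under the matchbox. Origin: centre of its underside, z up. 0.13 to 0.25 kg.
- honey_jar: closed glass jar with a flat red lid, 100 mm high; body 60 mm across, lid 65 mm across and its rim 11 mm deep (88 to 99 mm above the foot), so grip it by the lid; the lid is fixed. Bottom of the pile, stands on the worktop. Origin: centre of its underside, z up. 0.31 to 0.62 kg.
- saucer: white round saucer, fixed to the worktop, 106 mm across; flat floor 72 mm across, 6 mm above the worktop; the low rim slopes up to 10 mm. Origin: centre of its underside. Place of the candle.
- mat: oblong cork mat, fixed, flat, 70 mm wide (its x), 100 mm long (its y), 6 mm thick. Any yaw. Origin: centre of its underside. Place of the matchbox, whose length goes along the mat's length.
- board: small square board of light wood with dark inlaid lines, fixed, 96 by 96 mm, top 16 mm above the worktop. Origin: centre of its underside. Place of the tin.
- coaster: round dark grey stone coaster, fixed, 91 mm across, top 9.5 mm above the worktop. Origin: centre of its underside. Place of the honey jar.
- ramekin: white fluted ramekin, 68 mm across, 38 mm high, loose: a bystander to be left alone. Origin: centre of its underside.
- salt_pot: turned wooden salt pot with lid, 68 mm across, 62 mm high, loose: a bystander to be left alone. Origin: centre of its underside.
Things that resemble listed ones, but are neither listed nor needed, are in the scene too. What is meant by the matchbox is not purple, and is the larger of those in its own colour.

How it is judged:
On the way, in this order (a step that is already met when the one before it is completed fails the run):
1. the tealight candle stands, released, in the middle of the white saucer (horizontal distance between candle and saucer below 0.015 m and z of candle in the frame of saucer between 0.002 and 0.012 m and angle between candle's own z axis and vertical below 0.12 rad and contact force between candle and the fingers below 0.1 N), for 0.2 s.
2. the matchbox lies, released, in the middle of the cork mat, along it (horizontal distance between matchbox and mat below 0.015 m and z of matchbox in the frame of mat between 0.002 and 0.012 m and angle between matchbox's own z axis and vertical below 0.12 rad and angle between the y axis of matchbox and the y axis of mat, either way round below 0.26 rad and contact force between matchbox and the fingers below 0.1 N), for 0.2 s.
3. the tin stands, released, in the middle of the square wooden board (horizontal distance between tin and board below 0.015 m and z of tin in the frame of board between 0.012 and 0.022 m and angle between tin's own z axis and vertical below 0.12 rad and contact force between tin and the fingers below 0.1 N), for 0.2 s.
4. the jar stands, released, in the middle of the stone coaster (horizontal distance between honey_jar and coaster below 0.015 m and z of honey_jar in the frame of coaster between 0.0055 and 0.0155 m and angle between honey_jar's own z axis and vertical below 0.12 rad and contact force between honey_jar and the fingers below 0.1 N), for 0.2 s.
At the end, for the whole second after the job is handed in: Candle on the saucer, matchbox on the mat, tin on the board, jar on the coaster: each within 15 mm of its centre, resting on it, upright or flat within 0.12 rad, released, at rest; the matchbox within 0.26 rad of the mat's length, either way round (all of step 1 and all of step 2 and all of step 3 and all of step 4 and linear speed of each of candle, matchbox, tin, honey_jar below 0.02 m/s and angular speed of each of candle, matchbox, tin, honey_jar below 0.2 rad/s); the robot touches nothing.
It fails at once if the tin or the jar toppled (angle between any of tin, honey_jar's own z axis and vertical above 0.6 rad).
It fails at once if the ramekin or the salt pot was moved by more than 30 mm (distance of any of ramekin, salt_pot from where it was at the start of the episode above 0.03 m).
It also fails if it takes over 86 s, if anything falls off the work surface, if the arm or the gripper's body presses on something with over 40 N, if the wrist force passes 120 N, or if a joint passes its speed limit or range.

## Working session

There is one attempt and no reset: what is moved stays moved. The work goes in short steps, Python scripts to look and compute and a tool call to move; the robot and the scene stay as the last step left them, time stands still between calls to the robot, and variables do not carry over. Pictures are saved under pics/ and viewed, about 12 in all and at most 16, crops included, and the job is handed in when it is done.

Besides the shell and the picture viewer there is one more tool, called after "Request:" by a JSON object that holds its "op" and its "data". step_arm: Moves the arm, as the interface text tells. Its arguments: {"type":"object","properties":{"rot":{"type":"array"},"xyz":{"type":"array"},"fingers":{"type":"array"}},"required":["rot","xyz","fingers"]}

```bash
mkdir -p pics
cat > h.py <<'E'
import numpy as np, cv2
from station import get_state, capture, calibration, job, manip
def snap(n,f):
    c=calibration(n); im=capture(n)[:,:,::-1].copy(); cv2.imwrite(f'pics/{f}.png',im); np.save(f'pics/{f}.npy',np.array([c['fx'],c['fy'],c['cx'],c['cy']]+list(np.array(c['view']).ravel()))); return im,c
def load(f):
    a=np.load(f'pics/{f}.npy'); return cv2.imread(f'pics/{f}.png'),dict(fx=a[0],fy=a[1],cx=a[2],cy=a[3],view=a[4:].reshape(4,4))
def ray(c,u,v,fish=False):
    x=(u-c['cx'])/c['fx'];y=(v-c['cy'])/c['fy']
    if fish:
        r=np.hypot(x,y)+1e-12; d=np.array([np.sin(r)*x/r,np.sin(r)*y/r,np.cos(r)])
    else: d=np.array([x,y,1.])
    V=np.array(c['view']);R=V[:3,:3];o=-R.T@V[:3,3]
    return o,R.T@d
def pt(c,u,v,z,fish=False):
    o,d=ray(c,u,v,fish); return o+d*(z-o[2])/d[2]
def proj(c,p,fish=False):
    V=np.array(c['view']);q=V[:3,:3]@p+V[:3,3]
    if fish:
        r=np.hypot(q[0],q[1]);t=np.arctan2(r,q[2]);return np.array([c['cx']+c['fx']*t*q[0]/r,c['cy']+c['fy']*t*q[1]/r])
    return np.array([c['cx']+c['fx']*q[0]/q[2],c['cy']+c['fy']*q[1]/q[2]])
E
python3 - <<'E'
from h import *
for n in('scene','top','wrist'):
    im,c=snap(n,n+'0'); V=np.array(c['view']); print(n,c['fx'],c['cx'],c['cy'],-V[:3,:3].T@V[:3,3],V[2,:3])
s=get_state();print(s['time_s'],s['tcp_pos'],s['ee_rot'],s['gripper_width'],manip.tip_extent)
E
```

```text
scene 454.14604194279565 269.9158108142741 215.89906092849623 [-0.23812977  0.68849696  0.47539664] [ 0.83229684 -0.36197832 -0.41982575]
top 483.5234395070401 281.89579096921835 210.65122204937765 [0.2877396  0.36228094 1.21087405] [ 0.17789702 -0.01164953 -0.98398015]
wrist 325.19226210127806 285.03359744024243 206.7245840399453 [0.17254265 0.52739368 0.37294111] [ 0.27861003 -0.13864392 -0.95034431]
0.15 [0.2438006  0.49258438 0.23865345] [-3.08060548e-04  2.27889541e-01  9.73686725e-01 -6.51496206e-04] 0.08532416182527845 0.008
```

View pics/top0.png

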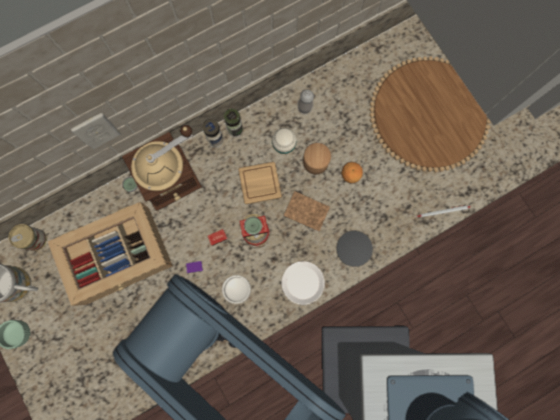

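View pics/scene0.png

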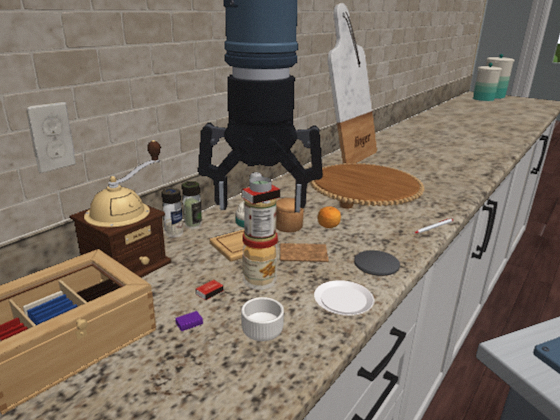

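Top view: pile at (255,229), board (260,183), mat (307,211), coaster (354,248), saucer (302,283), ramekin (236,290), salt pot (317,158); small red decoy (217,237), purple (195,267).

Run:
```python
from h import *
im,c=load('top0'); cv2.imwrite('pics/topc.png',cv2.resize(im[140:310,180:390],None,fx=3.5,fy=3.5,interpolation=cv2.INTER_CUBIC))
w,_=load('wrist0')
a=cv2.resize(w,(800,600));cv2.imwrite('pics/wristc.png',a)
for n,u,v,z in(('pile',255,229,.2),('board',260,183,.016),('mat',307,211,.006),('coaster',354,248,.0095),('saucer',302,283,.01),('ram',236,290,.038),('salt',317,158,.062),('orange',353,172,.03)): print(n,pt(c,u,v,z).round(3))
```

```text
pile [0.431 0.407 0.2  ]
board [0.575 0.403 0.016]
mat [0.504 0.284 0.006]
coaster [0.409 0.169 0.01 ]
saucer [0.324 0.3   0.01 ]
ram [0.307 0.459 0.038]
salt [0.627 0.261 0.062]
orange [0.6   0.168 0.03 ]
```

View pics/topc.png

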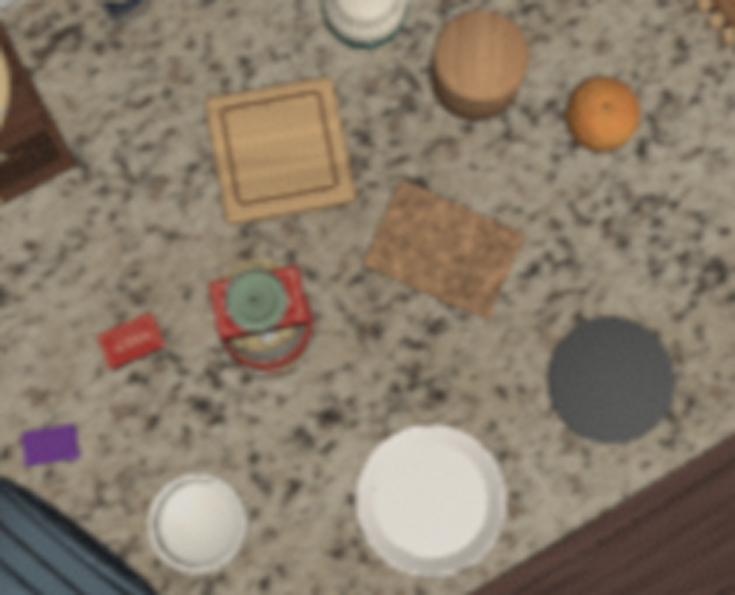

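View pics/wristc.png

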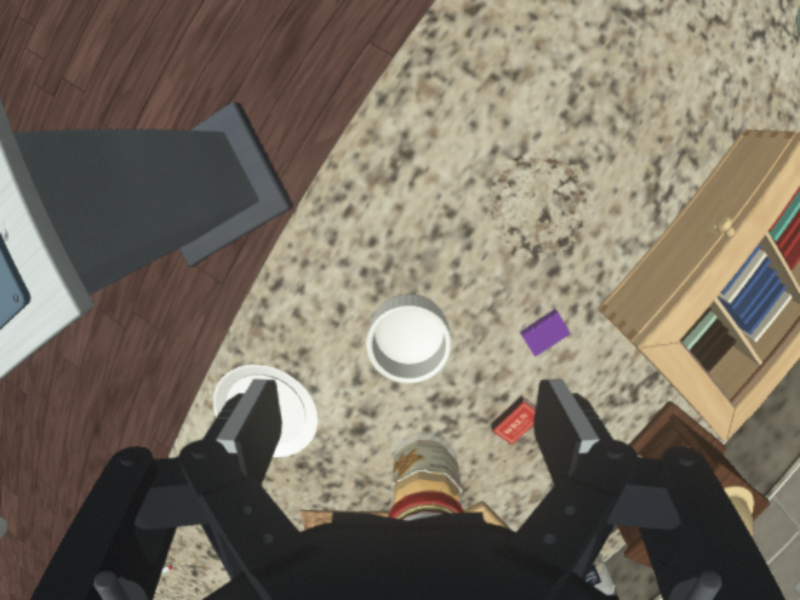

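```bash
cat > m.py <<'E'
from h import *
im,c=load('top0'); hsv=cv2.cvtColor(im,cv2.COLOR_BGR2HSV)
def comp(lo,hi,u,v,w=30,close=3,src=hsv):
    m=cv2.inRange(src,np.array(lo),np.array(hi)); b=np.zeros_like(m); b[v-w:v+w,u-w:u+w]=m[v-w:v+w,u-w:u+w]
    b=cv2.morphologyEx(b,cv2.MORPH_OPEN,np.ones((2,2)));b=cv2.morphologyEx(b,cv2.MORPH_CLOSE,np.ones((close,close)))
    cs,_=cv2.findContours(b,cv2.RETR_EXTERNAL,cv2.CHAIN_APPROX_NONE); return max(cs,key=cv2.contourArea)
def world(k,z): return np.array([pt(c,p[0],p[1],z)[:2] for p in k.reshape(-1,2)])
def circ(n,k,z):
    P=(world(cv2.convexHull(k),z)*1000).astype(np.float32); (x,y),(a,b),t=cv2.fitEllipse(P) if len(P)>5 else cv2.minAreaRect(P); mm=cv2.minEnclosingCircle(P); print(n,x,y,'d',a,b,'enc',mm)
def rect(n,k,z):
    P=(world(k,z)*1000).astype(np.float32); r=cv2.minAreaRect(P); B=cv2.boxPoints(r); e=[B[1]-B[0],B[2]-B[1]]; e=max(e,key=np.linalg.norm); print(n,r[0],r[1],'long yaw deg',np.degrees(np.arctan2(e[1],e[0])))
for n,u,v in(('candle',254,226),('matchred',243,226),('board',262,190),('mat',307,211),('coast',354,248),('saucer',302,283),('ram',236,290),('salt',317,153),('granite',330,200)): print(n,hsv[v,u])
E
python3 m.py
```

```text
candle [ 47  41 117]
matchred [  4 124 156]
board [ 16 105 165]
mat [ 14 108 142]
coast [30  3 86]
saucer [ 21  15 217]
ram [ 22  22 211]
salt [ 15 109 171]
granite [ 21  51 146]
```

```bash
cat > m2.py <<'E'
from m import *
k={}
k['candle']=comp((35,28,60),(95,255,255),254,226,14); 
k['match']=comp((0,140,100),(8,255,255),255,223,20,9)
k['board']=comp((10,85,60),(22,255,255),260,184,26,7)
k['mat']=comp((5,75,60),(18,255,255),307,211,27,7)
k['coast']=comp((0,0,40),(180,25,110),354,248,26,5)
k['saucer']=comp((0,0,150),(180,40,255),302,283,27,5)
k['ram']=comp((0,0,150),(180,45,255),236,290,20,5)
k['salt']=comp((8,85,60),(20,255,255),317,156,20,5)
for n,z in(('candle',.203),('coast',.0095),('saucer',.01),('ram',.038),('salt',.05)): circ(n,k[n],z)
for n,z in(('match',.188),('board',.016),('mat',.006)): rect(n,k[n],z)
o=im.copy(); cv2.drawContours(o,list(k.values()),-1,(255,0,255),1); cv2.imwrite('pics/ov.png',cv2.resize(o[130:310,180:390],None,fx=3.3,fy=3.3,interpolation=0))
E
python3 m2.py
```

```text
candle [ 47  41 117]
matchred [  4 124 156]
board [ 16 105 165]
mat [ 14 108 142]
coast [30  3 86]
saucer [ 21  15 217]
ram [ 22  22 211]
salt [ 15 109 171]
granite [ 21  51 146]
candle 436.4653015136719 410.18359375 d 32.37715148925781 36.1659049987793 enc ((436.3741455078125, 409.2806701660156), 18.213041305541992)
coast 406.5674133300781 166.1566619873047 d 87.25773620605469 87.71308898925781 enc ((406.36279296875, 166.19923400878906), 44.27583312988281)
saucer 322.89306640625 295.5809631347656 d 107.21487426757812 108.0882339477539 enc ((322.9613342285156, 295.6710510253906), 54.327728271484375)
ram 307.56640625 456.8254089355469 d 69.02283477783203 71.2933120727539 enc ((307.6788024902344, 456.54876708984375), 35.81190872192383)
salt 628.6382446289062 259.0895080566406 d 67.5513687133789 80.98368072509766 enc ((628.0081176757812, 258.620849609375), 39.87303924560547)
match (440.62103271484375, 386.5042724609375) (33.69963836669922, 15.202322006225586) long yaw deg 4.4194384
board (574.1450805664062, 401.8261413574219) (96.5442886352539, 96.49832153320312) long yaw deg 10.4663
mat (503.0687561035156, 283.5487976074219) (100.21467590332031, 71.45027923583984) long yaw deg 65.796844
```

View pics/ov.png

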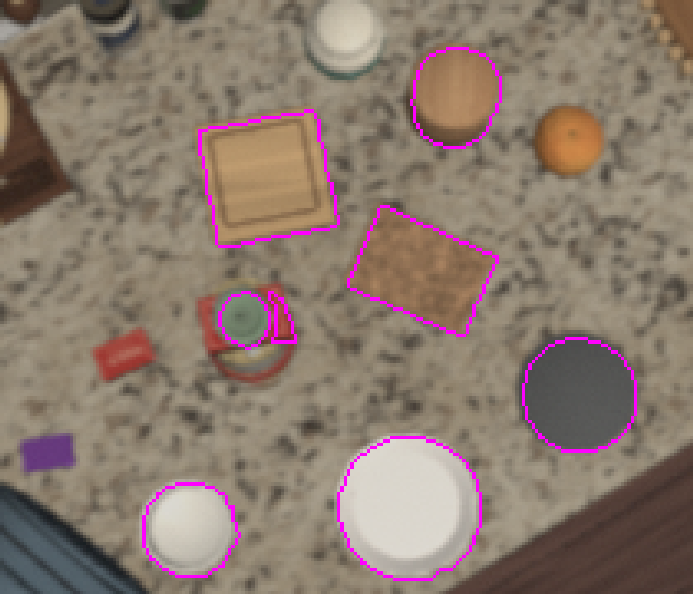

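Contours sit on the objects' outlines well. Now the matchbox's yaw, and a move helper.

```bash
cat > mv.py <<'E'
from h import *
import sys
from scipy.spatial.transform import Rotation as R
# usage: mv.py x y z [jaw_yaw_deg]
s=get_state(); q=s['ee_rot']; A=R.from_quat([q[1],q[2],q[3],q[0]]); M=A.as_matrix()
yaw=np.degrees(np.arctan2(M[1,1],M[0,1]))
print('t',round(s['time_s'],2),'tcp',np.array(s['tcp_pos']).round(4),'jaw',yaw.round(2),'zaxis',M[:,2].round(4),'w',round(s['gripper_width'],4),'F',np.array(s['wrist_force']).round(1),'q',np.array(s['joints']).round(2))
if len(sys.argv)>3:
    T=np.array([float(a) for a in sys.argv[1:4]]); y=float(sys.argv[4]) if len(sys.argv)>4 else yaw
    y=yaw+(y-yaw+90)%180-90; a=np.radians(y)
    Y=np.array([np.cos(a),np.sin(a),0]);Z=np.array([0,0,-1.]);X=np.cross(Y,Z)
    r=(A.inv()*R.from_matrix(np.c_[X,Y,Z])).as_rotvec()
    print('rot',(np.degrees(r)/5).round(2),'xyz',(M.T@(T-s['tcp_pos'])/.05).round(2))
E
python3 - <<'E'
from h import *
im,c=load('top0')
B=[pt(c,180+u/3.5-.4,140+v/3.5-.4,.188)[:2] for u,v in((209,285),(297,266),(309,323),(219,338))]
B=np.array(B)*1000;print(B.round(1),B.mean(0))
for i in range(4):
    e=B[(i+1)%4]-B[i];print(np.linalg.norm(e).round(1),np.degrees(np.arctan2(e[1],e[0])).round(1))
E
python3 mv.py .436 .410 .29 12
```

```text
[[450.5 441.4]
 [462.  387.6]
 [426.8 380.3]
 [417.9 435. ]] [439.29835858 411.11271446]
55.0 -77.9
36.0 -168.3
55.4 99.3
33.3 11.1
t 0.15 tcp [0.2438 0.4926 0.2387] jaw 63.65 zaxis [-9.0e-04 -1.1e-03 -1.0e+00] w 0.0853 F [-0.   0.5 -0.9] q [ 0.91  0.26  1.54  0.    1.35 -0.2 ]
rot [-0.02  0.   10.33] xyz [-4.18  0.22 -1.03]
```

Request:
{"op": "step_arm", "data": {"rot": [[0,0,0],[0,0,1.7],[0,0,3.4],[0,0,5.1],[0,0,6.8],[0,0,8.5],[0,0,10.3],[0,0,10.3],[0,0,10.3],[0,0,10.3]], "xyz": [[0,0,-0.5],[0,0,-1.0],[-0.6,0,-1.03],[-1.3,0.05,-1.03],[-2,0.1,-1.03],[-2.7,0.15,-1.03],[-3.4,0.2,-1.03],[-4.18,0.22,-1.03],[-4.18,0.22,-1.03],[-4.18,0.22,-1.03]], "fingers": [52,52,52,52,52,52,52,52,52,52]}}

```text
time_s: 1.15
tcp_pos: [0.4365, 0.4091, 0.2893]
ee_rot: [-0.0, 0.629, 0.777, -0.001]
wrist_force: [0.1, 0.1, 0.2]
gripper_width: 0.0519
```

```bash
python3 mv.py .437 .410 .23 11.5;python3 - <<'E'
from h import *
im,c=snap('wrist','w1'); 
for p in((.437,.41,.203),(.437,.41,.188)): print(proj(c,np.array(p),True))
cv2.imwrite('pics/w1c.png',im)
E
```

```text
t 1.15 tcp [0.4365 0.4091 0.2893] jaw 12.05 zaxis [-0.0024 -0.0016 -1.    ] w 0.0519 F [0.1 0.1 0.2] q [ 0.57  0.32  1.33 -0.    1.5   0.36]
rot [-0.03  0.01  0.11] xyz [0.02 0.02 1.19]
[285.95019805 214.79193867]
[285.94098331 208.20356962]
```

View pics/w1c.png

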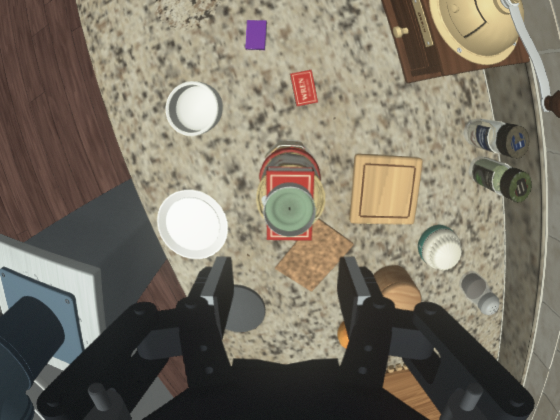

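Wrist picture: candle at (290,209) on the red matchbox, which is square to the jaws; predicted (286,215). Refine.

```bash
cat > wm.py <<'E'
from h import *
def blob(f,lo,hi,u,v,w,z,close=5):
    im,c=load(f); h=cv2.cvtColor(im,cv2.COLOR_BGR2HSV); m=cv2.inRange(h,np.array(lo),np.array(hi)); b=np.zeros_like(m); sl=np.s_[max(0,v-w):v+w,max(0,u-w):u+w]; b[sl]=m[sl]
    b=cv2.morphologyEx(b,cv2.MORPH_OPEN,np.ones((3,3)));b=cv2.morphologyEx(b,cv2.MORPH_CLOSE,np.ones((close,close)))
    k=max(cv2.findContours(b,0,1)[0],key=cv2.contourArea)
    P=np.array([pt(c,*p,z,'w'==f[0])[:2]*1000 for p in k.reshape(-1,2)]).astype(np.float32)
    return k,P
E
python3 - <<'E'
from wm import *
k,P=blob('w1',(35,28,60),(95,255,255),290,209,35,.203); print(cv2.minEnclosingCircle(P),cv2.fitEllipse(P),len(k))
k,P=blob('w1',(0,140,100),(8,255,255),290,205,36,.188,25); print(cv2.minAreaRect(P))
for n,a in(('saucer',((0,0,150),(180,40,255),193,224,45,.01)),('coast',((0,0,30),(180,40,95),240,309,28,.0095))):
    k,P=blob('w1',*a); print(n,cv2.fitEllipse(cv2.convexHull(P)))
k,P=blob('w1',(10,85,60),(22,255,255),387,190,42,.016,9);print(cv2.minAreaRect(P))
E
python3 mv.py .436 .410 .2
```

```text
((438.43560791015625, 415.18206787109375), 17.747859954833984) ((438.4125061035156, 414.3823547363281), (32.34773635864258, 34.49538803100586), 112.07667541503906) 130
((435.4400939941406, 431.7985534667969), (34.50039291381836, 14.58600902557373), 11.886567115783691)
saucer ((325.932373046875, 298.8575744628906), (117.45402526855469, 156.3094024658203), 150.8533477783203)
coast ((379.60675048828125, 162.50250244140625), (104.44921875, 137.5120849609375), 129.0062255859375)
((575.0115966796875, 406.5640869140625), (95.30306243896484, 94.83366394042969), 10.421744346618652)
t 1.2 tcp [0.4356 0.4096 0.2896] jaw 12.13 zaxis [-0.0023 -0.0014 -1.    ] w 0.052 F [ 0.7  1.3 -0.5] q [0.57 0.32 1.33 0.   1.5  0.36]
rot [-0.03  0.01  0.  ] xyz [0.01 0.01 1.79]
```

Request:
{"op": "step_arm", "data": {"rot": [[0,0,0],[0,0,0],[0,0,0],[0,0,0],[0,0,0],[0,0,0]], "xyz": [[0.04,0.04,0.4],[0.04,0.04,0.8],[0.04,0.04,1.2],[0.04,0.04,1.6],[0.04,0.04,1.81],[0.04,0.04,1.81]], "fingers": [52,52,52,52,52,52]}}

```text
time_s: 1.8
tcp_pos: [0.4351, 0.412, 0.1976]
ee_rot: [-0.001, 0.628, 0.778, -0.003]
wrist_force: [-0.7, -0.3, -0.1]
gripper_width: 0.0522
```

```bash
python3 mv.py;python3 - <<'E'
from h import *
im,c=snap('scene','s2'); cv2.imwrite('pics/s2c.png',cv2.resize(im[130:310,190:330],None,fx=4,fy=4,interpolation=cv2.INTER_CUBIC)[:600])
for p in((.437,.412,.188),(.437,.412,.203)): print((proj(c,np.array(p))-[190,130])*4)
E
```

```text
t 1.8 tcp [0.4351 0.412  0.1976] jaw 12.22 zaxis [-0.0052 -0.003  -1.    ] w 0.0522 F [-0.7 -0.3 -0.1] q [0.57 0.38 1.47 0.   1.3  0.36]
[285.03711594 237.66837393]
[285.30766354 204.95843943]
```

View pics/s2c.png

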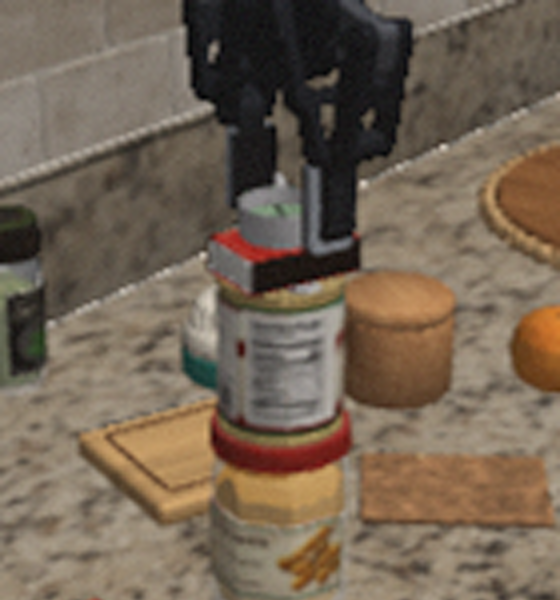

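Run:
```python
from h import *
im,c=load('s2')
for z in(.186,.19,.194,.198):
  print(z,[((proj(c,np.array((.435-o*.978-s*-.208*.011,.412-o*.208-s*.978*.011,z)))-[190,130])*4).round(0) for o in(.026,.036) for s in(1,-1)])
```

```text
0.186 [array([343., 257.]), array([300., 268.]), array([357., 265.]), array([314., 276.])]
0.19 [array([343., 249.]), array([300., 259.]), array([357., 256.]), array([314., 267.])]
0.194 [array([343., 240.]), array([300., 250.]), array([357., 247.]), array([314., 258.])]
0.198 [array([343., 231.]), array([300., 241.]), array([357., 238.]), array([314., 249.])]
```

Tips are at about z 0.196, i.e. mid-candle. Lower 3 mm, close.

Request:
{"op": "step_arm", "data": {"rot": [[0,0,0],[0,0,0],[0,0,0],[0,0,0],[0,0,0],[0,0,0],[0,0,0]], "xyz": [[0,0.03,0.05],[0,0.03,0.05],[0,0.03,0.05],[0,0.03,0.05],[0,0.03,0.05],[0,0.03,0.05],[0,0.03,0.05]], "fingers": [52,46,42,38,34,34,34]}}

```text
time_s: 2.55
tcp_pos: [0.4379, 0.4128, 0.1974]
ee_rot: [-0.0, 0.628, 0.778, -0.001]
wrist_force: [0.1, 0.6, 5.0]
gripper_width: 0.035
```

```bash
python3 mv.py .324 .297 .29 12
```

```text
t 2.55 tcp [0.4379 0.4128 0.1974] jaw 12.2 zaxis [-1.8e-03 -9.0e-04 -1.0e+00] w 0.035 F [0.1 0.6 5. ] q [0.57 0.38 1.47 0.   1.3  0.36]
rot [-0.02  0.01  0.04] xyz [-1.78 -2.72 -1.85]
```

```bash
python3 - <<'E'
from h import *
im,c=snap('scene','s3'); w,c=snap('wrist','w3'); a=cv2.resize(im[150:280,190:330],None,fx=4,fy=4,interpolation=cv2.INTER_CUBIC)
b=np.zeros((520,240,3),np.uint8); b2=cv2.resize(w[200:330,230:350],None,fx=2,fy=2); b[:260]=b2
cv2.imwrite('pics/s3c.png',np.hstack([a,b]))
E
python3 mv.py
```

```text
t 2.65 tcp [0.4379 0.4128 0.1974] jaw 12.2 zaxis [-0.0018 -0.001  -1.    ] w 0.0354 F [-0.8 -0.1  5.4] q [0.57 0.38 1.47 0.   1.3  0.36]
```

View pics/s3c.png

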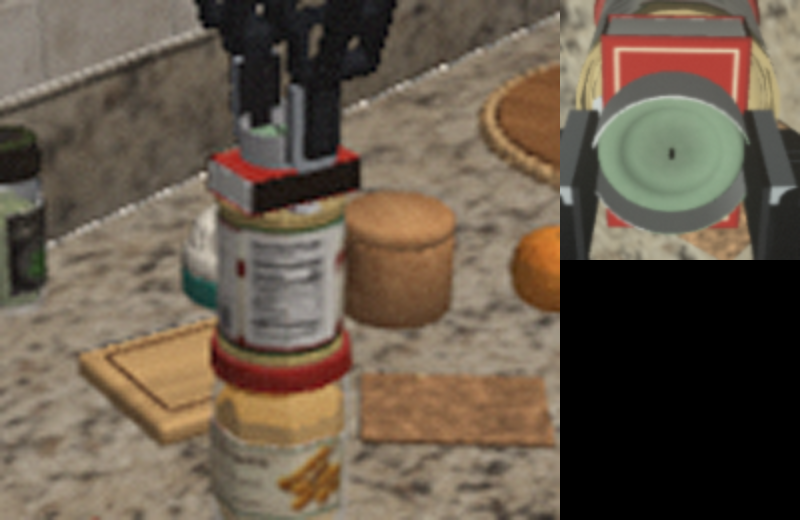

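Candle is between the pads. Lift straight up, then across to above the saucer.

Request:
{"op": "step_arm", "data": {"rot": [[0,0,0],[0,0,0],[0,0,0],[0,0,0],[0,0,0],[0,0,0],[0,0,0],[0,0,0],[0,0,0],[0,0,0]], "xyz": [[0,0,-0.2],[0,0,-0.5],[0,0,-0.8],[-0.2,-0.3,-1],[-0.6,-0.9,-1],[-1,-1.5,-1],[-1.4,-2.1,-1],[-1.78,-2.72,-1],[-1.78,-2.72,-1],[-1.78,-2.72,-1]], "fingers": [34,34,34,34,34,34,34,34,34,34]}}

```text
time_s: 3.65
tcp_pos: [0.324, 0.2971, 0.2486]
ee_rot: [-0.0, 0.628, 0.778, -0.0]
wrist_force: [0.6, 0.3, 1.0]
gripper_width: 0.035
```

```bash
python3 mv.py .324 .297 .0175 12
python3 - <<'E'
from h import *
im,c=snap('wrist','w4'); print(proj(c,np.array((.324,.297,.006)),True)); im2,_=snap('top','t4')
b=cv2.resize(im2[180:300,210:330],(420,420),interpolation=2); cv2.imwrite('pics/w4c.png',np.hstack([im[:,100:480],b]))
E
```

```text
t 3.65 tcp [0.324  0.2971 0.2486] jaw 12.17 zaxis [-1.e-04  0.e+00 -1.e+00] w 0.035 F [0.6 0.3 1. ] q [0.49 0.05 1.76 0.   1.33 0.27]
rot [-0.   -0.    0.03] xyz [-0.    0.    4.62]
[284.77471939 171.35807825]
```

View pics/w4c.png

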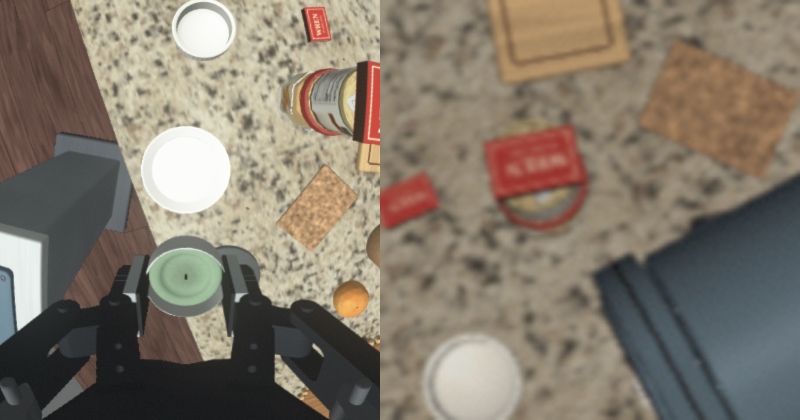

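Candle held level; saucer centre at (286,170), predicted (285,171). The matchbox is undisturbed. Descend.

Request:
{"op": "step_arm", "data": {"rot": [[0,0,0],[0,0,0],[0,0,0],[0,0,0],[0,0,0],[0,0,0],[0,0,0],[0,0,0],[0,0,0],[0,0,0]], "xyz": [[0,0,0.6],[0,0,1.2],[0,0,1.8],[0,0,2.4],[0,0,3.0],[0,0,3.6],[0,0,4.1],[0,0,4.4],[0,0,4.52],[0,0,4.56]], "fingers": [34,34,34,34,34,34,34,34,34,34]}}

```text
time_s: 4.75
tcp_pos: [0.3252, 0.2981, 0.0194]
ee_rot: [-0.0, 0.628, 0.778, -0.001]
wrist_force: [-0.4, 1.0, 0.9]
gripper_width: 0.035
```

```bash
python3 mv.py .324 .297 .0165 12
```

```text
t 4.75 tcp [0.3252 0.2981 0.0194] jaw 12.2 zaxis [-1.6e-03 -7.0e-04 -1.0e+00] w 0.035 F [-0.4  1.   0.9] q [0.49 0.36 2.05 0.   0.74 0.27]
rot [-0.02  0.    0.04] xyz [-0.02 -0.03  0.06]
```

Ease down until contact.

Request:
{"op": "step_arm", "data": {"rot": [[0,0,0],[0,0,0],[0,0,0]], "xyz": [[0,0,0.03],[0,0,0.05],[0,0,0.06]], "fingers": [34,34,34]}}

```text
time_s: 5.05
tcp_pos: [0.3258, 0.2984, 0.017]
ee_rot: [-0.0, 0.628, 0.778, -0.0]
wrist_force: [-0.1, -0.3, -0.6]
gripper_width: 0.035
```

Request:
{"op": "step_arm", "data": {"rot": [[0,0,0],[0,0,0],[0,0,0],[0,0,0],[0,0,0],[0,0,0],[0,0,0],[0,0,0],[0,0,0],[0,0,0]], "xyz": [[0,0,0.03],[0,0,0.03],[0,0,0.02],[0,0,0.0],[0,0,-0.1],[0,0,-0.3],[0,0,-0.8],[0,0,-1.6],[0,0,-2.4],[0,0,-3.2]], "fingers": [34,37,42,46,48,50,50,50,50,50]}}

```text
time_s: 6.05
tcp_pos: [0.3254, 0.2983, 0.1795]
ee_rot: [0.0, 0.628, 0.778, 0.0]
wrist_force: [0.6, -0.3, -0.1]
gripper_width: 0.0499
```

```bash
python3 mv.py .437 .4115 .29 101.5
python3 - <<'E'
from wm import *
snap('wrist','w5'); 
im,c=load('w5'); u,v=proj(c,np.array((.325,.298,.02)),True).astype(int); print(u,v)
k,P=blob('w5',(35,28,60),(95,255,255),u,v,60,.021); print('candle',cv2.fitEllipse(P))
k,P=blob('w5',(0,0,150),(180,40,255),u,v,100,.01,25); print('saucer',cv2.fitEllipse(cv2.convexHull(P)))
E
```

```text
t 6.05 tcp [0.3254 0.2983 0.1795] jaw 12.21 zaxis [ 3.e-04  3.e-04 -1.e+00] w 0.0499 F [ 0.6 -0.3 -0.1] q [0.49 0.12 1.87 0.   1.16 0.27]
rot [ 1.000e-02  0.000e+00 -1.786e+01] xyz [ 1.74  2.66 -2.21]
284 189
candle ((325.81451416015625, 299.82147216796875), (32.656761169433594, 33.809837341308594), 108.98665618896484)
saucer ((336.3096923828125, 306.3649597167969), (171.2339324951172, 241.20826721191406), 176.15185546875)
```

Request:
{"op": "step_arm", "data": {"rot": [[0,0,0],[0,0,0],[0,0,0],[0,0,0],[0,0,0.1],[0,0,0.1],[0,0,0.1],[0,0,0.1],[0,0,0.1],[0,0,0.1]], "xyz": [[0,0,-0.8],[0,0,-1.5],[0.2,0.3,-2],[0.6,0.9,-2.2],[1,1.5,-2.2],[1.4,2.1,-2.2],[1.74,2.66,-2.2],[1.74,2.66,-2.2],[1.74,2.66,-2.2],[1.74,2.66,-2.2]], "fingers": [50,50,50,50,50,50,50,50,50,50]}}

```text
time_s: 7.1
tcp_pos: [0.4383, 0.4122, 0.2978]
ee_rot: [0.002, 0.631, 0.776, 0.005]
wrist_force: [0.6, -0.6, -0.1]
gripper_width: 0.05
```

```bash
python3 mv.py .437 .411 .186 11.5
python3 - <<'E'
from wm import *
snap('wrist','w6');im,c=load('w6'); u,v=proj(c,np.array((.437,.411,.188)),True).astype(int); print(u,v)
k,P=blob('w6',(0,120,90),(10,255,255),u,v-3,44,.188,9); print('mb wrist',cv2.minAreaRect(P), cv2.minAreaRect(k))
snap('top','t6'); k,P=blob('t6',(0,120,90),(8,255,255),255,223,14,.188,7); print('mb top',cv2.minAreaRect(P))
E
```

```text
t 7.1 tcp [0.4383 0.4122 0.2978] jaw 11.73 zaxis [ 0.0095  0.0051 -0.9999] w 0.05 F [ 0.6 -0.6 -0.1] q [ 0.57  0.32  1.31 -0.    1.5   0.37]
rot [ 0.12 -0.04  0.05] xyz [-0.02 -0.05  2.24]
281 207
mb wrist ((438.2998962402344, 415.7950134277344), (35.92795181274414, 64.31352233886719), 12.648412704467773) ((283.5, 200.5), (77.0, 47.0), 90.0)
mb top ((437.3678283691406, 388.5882873535156), (17.09156036376953, 21.576271057128906), 89.73435974121094)
```

Request:
{"op": "step_arm", "data": {"rot": [[0.1,0,0],[0.1,0,0],[0.1,0,0],[0.1,0,0],[0.1,0,0],[0.1,0,0],[0.1,0,0],[0.1,0,0],[0.1,0,0]], "xyz": [[0,-0.01,0.4],[0,-0.01,0.8],[0,-0.01,1.2],[0,-0.01,1.6],[0,-0.02,1.9],[0,-0.02,2.05],[0,-0.02,2.15],[0,-0.02,2.15],[0,-0.02,2.15]], "fingers": [50,50,50,50,50,50,50,50,50]}}

```text
time_s: 8.1
tcp_pos: [0.4388, 0.4127, 0.1917]
ee_rot: [-0.0, 0.631, 0.776, 0.003]
wrist_force: [-0.9, 0.1, -0.0]
gripper_width: 0.0502
```

```bash
python3 mv.py .4378 .4115 .186 11.5
```

```text
t 8.1 tcp [0.4388 0.4127 0.1917] jaw 11.72 zaxis [ 0.003   0.0047 -1.    ] w 0.0502 F [-0.9  0.1 -0. ] q [0.57 0.38 1.48 0.   1.28 0.36]
rot [ 0.04 -0.05  0.04] xyz [-0.02 -0.03  0.11]
```

Request:
{"op": "step_arm", "data": {"rot": [[0,0,0],[0,0,0],[0,0,0],[0,0,0],[0,0,0],[0,0,0],[0,0,0],[0,0,0]], "xyz": [[0,-0.02,0.1],[0,-0.02,0.1],[0,-0.02,0.1],[0,-0.02,0.1],[0,-0.02,0.1],[0,-0.02,0.1],[0,-0.02,0.1],[0,-0.02,0.1]], "fingers": [50,50,46,42,38,34,31,31]}}

```text
time_s: 8.9
tcp_pos: [0.4381, 0.4127, 0.1872]
ee_rot: [-0.0, 0.631, 0.776, 0.003]
wrist_force: [0.4, -0.7, 3.9]
gripper_width: 0.0352
```

```bash
python3 mv.py .504 .284 .25 -24.2
```

```text
t 8.9 tcp [0.4381 0.4127 0.1872] jaw 11.72 zaxis [ 0.0039  0.0052 -1.    ] w 0.0352 F [ 0.4 -0.7  3.9] q [0.57 0.38 1.49 0.   1.26 0.36]
rot [ 0.04 -0.07  7.18] xyz [-2.78  0.77 -1.26]
```

Request:
{"op": "step_arm", "data": {"rot": [[0,0,0],[0,0,0],[0,0,0],[0,0,1.2],[0,0,2.6],[0,0,4],[0,0,5.4],[0,0,6.8],[0,0,7.18],[0,0,7.18]], "xyz": [[0,0,-0.2],[0,0,-0.6],[0,0,-1],[-0.5,0.15,-1],[-1,0.3,-1],[-1.6,0.45,-1],[-2.2,0.6,-1],[-2.76,0.77,-1],[-2.76,0.77,-1],[-2.76,0.77,-1]], "fingers": [31,31,31,31,31,31,31,31,31,31]}}

```text
time_s: 9.9
tcp_pos: [0.5041, 0.2843, 0.237]
ee_rot: [-0.001, 0.84, 0.542, 0.003]
wrist_force: [-0.9, 0.2, 0.3]
gripper_width: 0.035
```

```bash
python3 mv.py .504 .285 .0222 -24.2
python3 - <<'E'
from wm import *
im,c=snap('wrist','w7');im2,_=snap('top','t7'); print(proj(c,np.array((.504,.285,.006)),True))
b=cv2.resize(im2[170:290,210:330],(420,420),interpolation=2); cv2.imwrite('pics/w7c.png',np.hstack([im[:,100:480],b]))
E
```

```text
t 9.9 tcp [0.5041 0.2843 0.237 ] jaw -24.3 zaxis [ 0.0036  0.0053 -1.    ] w 0.035 F [-0.9  0.2  0.3] q [0.32 0.31 1.47 0.   1.36 0.74]
rot [ 0.01 -0.07 -0.02] xyz [-0.01 -0.01  4.3 ]
[283.94674152 174.2314728 ]
```

View pics/w7c.png

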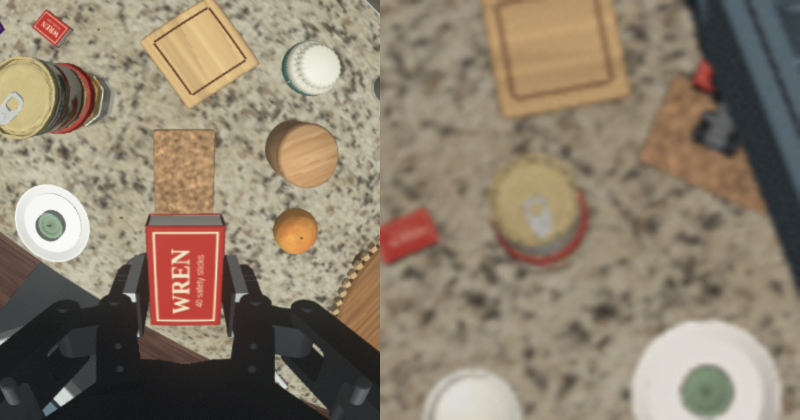

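Matchbox held flat and aligned with the mat; candle sits in mid-saucer. Descend.

Request:
{"op": "step_arm", "data": {"rot": [[0,-0.05,0],[0,-0.05,0],[0,-0.05,0],[0,-0.05,0],[0,-0.05,0],[0,-0.05,0],[0,-0.05,0],[0,-0.05,0],[0,-0.05,0],[0,-0.05,0]], "xyz": [[0,0,0.6],[0,0,1.2],[0,0,1.8],[0,0,2.4],[0,0,3.0],[0,0,3.6],[0,0,4.0],[0,0,4.16],[0,0,4.24],[0,0,4.24]], "fingers": [31,31,31,31,31,31,31,31,31,31]}}

```text
time_s: 11.0
tcp_pos: [0.5045, 0.2869, 0.0253]
ee_rot: [-0.0, 0.839, 0.544, 0.001]
wrist_force: [0.3, 0.6, -0.1]
gripper_width: 0.0354
```

```bash
python3 mv.py .504 .285 .0212 -24.2
```

```text
t 11.0 tcp [0.5045 0.2869 0.0253] jaw -24.07 zaxis [ 0.0024  0.0016 -1.    ] w 0.0354 F [ 0.3  0.6 -0.1] q [0.32 0.53 1.71 0.   0.9  0.74]
rot [ 0.02 -0.03  0.03] xyz [-0.04  0.01  0.08]
```

Request:
{"op": "step_arm", "data": {"rot": [[0,0,0],[0,0,0],[0,0,0],[0,0,0]], "xyz": [[-0.03,0,0.04],[-0.03,0,0.07],[-0.03,0,0.08],[-0.03,0,0.08]], "fingers": [31,31,31,31]}}

```text
time_s: 11.4
tcp_pos: [0.5043, 0.2856, 0.0221]
ee_rot: [0.0, 0.839, 0.544, 0.002]
wrist_force: [-0.8, -0.4, 4.0]
gripper_width: 0.0354
```

Request:
{"op": "step_arm", "data": {"rot": [[0,0,0],[0,0,0],[0,0,0],[0,0,0],[0,0,0],[0,0,0],[0,0,0],[0,0,0],[0,0,0],[0,0,0]], "xyz": [[0,0,0],[0,0,0],[0,0,0],[0,0,-0.05],[0,0,-0.2],[0,0,-0.7],[0,0,-1.5],[0,0,-2.5],[0,0,-3.4],[0,0,-4.2]], "fingers": [38,42,46,48,52,60,70,74,74,74]}}

```text
time_s: 12.4
tcp_pos: [0.5037, 0.2853, 0.2355]
ee_rot: [0.0, 0.839, 0.544, 0.003]
wrist_force: [0.9, 0.1, -0.3]
gripper_width: 0.0741
```

```bash
python3 mv.py .437 .411 .25 11.5
python3 - <<'E'
from wm import *
im,c=snap('wrist','w8'); u,v=proj(c,np.array((.504,.285,.02)),True).astype(int); print(u,v)
k,P=blob('w8',(0,120,90),(10,255,255),u,v,50,.022,9); print('mb',cv2.minAreaRect(P))
k,P=blob('w8',(0,75,60),(18,255,255),u,v,60,.006,15); print('mat',cv2.minAreaRect(cv2.convexHull(P)))
# tin top: yellowish lid from old top image t7
h=cv2.cvtColor(load('t7')[0],cv2.COLOR_BGR2HSV); print(h[225,:][[356-100+0,]], h[220,358-100]); 
cv2.imwrite('pics/w8c.png',im)
E
```

```text
t 12.4 tcp [0.5037 0.2853 0.2355] jaw -24.06 zaxis [ 0.0059  0.0028 -1.    ] w 0.0741 F [ 0.9  0.1 -0.3] q [0.32 0.31 1.48 0.   1.35 0.74]
rot [ 0.06 -0.04 -7.11] xyz [ 1.75 -2.24 -0.29]
284 177
mb ((504.3449401855469, 284.3839416503906), (54.20286560058594, 36.82902145385742), 65.90265655517578)
mat ((504.7973937988281, 287.1026916503906), (99.00675201416016, 69.55859375), 65.8025894165039)
[[ 20  82 172]] [ 20  91 176]
```

View pics/w8c.png

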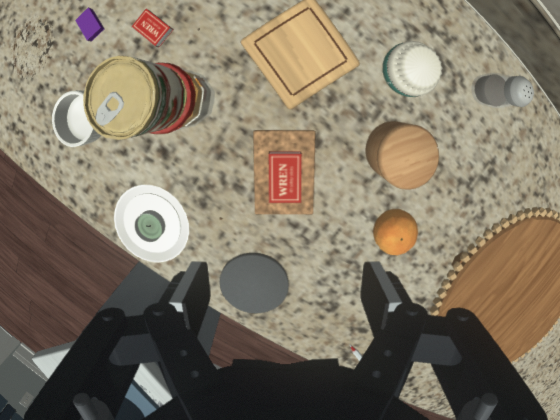

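Matchbox lies on the mat within ~3 mm, aligned; tin still stands on the jar. Locate the tin.

```bash
python3 - <<'E'
from wm import *
k,P=blob('t7',(15,60,110),(28,160,255),255,223,16,.172,15); print('tin top',cv2.fitEllipse(cv2.convexHull(P)),cv2.minEnclosingCircle(P))
k,P=blob('w8',(15,60,60),(28,255,255),122,98,42,.172,25); print('tin wrist',cv2.fitEllipse(cv2.convexHull(P)),cv2.minEnclosingCircle(P))
E
python3 mv.py .437 .411 .26 12
```

```text
tin top ((450.4133605957031, 408.0003967285156), (66.13218688964844, 75.4307861328125), 60.79370880126953) ((450.9468994140625, 408.461181640625), 39.344703674316406)
tin wrist ((441.34716796875, 412.5469970703125), (56.20230484008789, 61.04140090942383), 37.593326568603516) ((441.4497375488281, 413.85015869140625), 31.1933650970459)
t 12.45 tcp [0.5066 0.2864 0.2427] jaw -24.05 zaxis [ 0.0165  0.0064 -0.9998] w 0.0739 F [2.7 1.2 5. ] q [0.32 0.3  1.47 0.   1.35 0.74]
rot [ 0.18 -0.09 -7.21] xyz [ 1.71 -2.28 -0.35]
```

Request:
{"op": "step_arm", "data": {"rot": [[0.1,0,0],[0.15,0,-1.2],[0.18,0,-2.6],[0.18,0,-4],[0.18,0,-5.4],[0.18,0,-6.8],[0.18,0,-7.2],[0.18,0,-7.2],[0.18,0,-7.2]], "xyz": [[0.1,-0.1,-0.3],[0.4,-0.5,-0.35],[0.75,-1,-0.35],[1.1,-1.5,-0.35],[1.5,-2,-0.35],[1.72,-2.26,-0.35],[1.72,-2.26,-0.35],[1.72,-2.26,-0.35],[1.72,-2.26,-0.35]], "fingers": [82,82,82,82,82,82,82,82,82]}}

```text
time_s: 13.35
tcp_pos: [0.4382, 0.4107, 0.2601]
ee_rot: [-0.002, 0.63, 0.777, 0.003]
wrist_force: [0.1, 0.2, 0.2]
gripper_width: 0.0822
```

```bash
python3 - <<'E'
from wm import *
im,c=snap('wrist','w9'); u,v=proj(c,np.array((.438,.411,.172)),True).astype(int); print(u,v)
k,P=blob('w9',(15,60,60),(28,255,255),u,v,75,.172,35); print('tin wrist',cv2.fitEllipse(cv2.convexHull(P)),cv2.minEnclosingCircle(P))
cv2.drawContours(im,[k],-1,(255,0,255),1)
cv2.imwrite('pics/w9c.png',im[60:360,100:480])
E
python3 mv.py .438 .411 .13 12
```

```text
284 215
tin wrist ((456.493408203125, 408.72369384765625), (86.65876007080078, 120.92437744140625), 2.3387839794158936) ((465.72674560546875, 405.234375), 57.45241165161133)
t 13.4 tcp [0.4383 0.4105 0.26  ] jaw 11.87 zaxis [ 0.0012  0.0079 -1.    ] w 0.082 F [ 0.2 -0.5  0.1] q [0.56 0.33 1.38 0.01 1.42 0.36]
rot [ 0.03 -0.09 -0.03] xyz [-0.01 -0.01  2.6 ]
```

View pics/w9c.png

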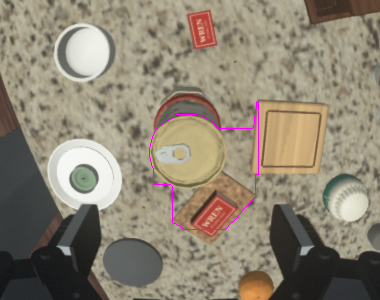

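Tin lid centre at about full-frame (288,213), i.e. near (0.441, 0.412). Descend around it.

Request:
{"op": "step_arm", "data": {"rot": [[0,0,0],[0,0,0],[0,0,0],[0,0,0],[0,0,0],[0,0,0],[0,0,0],[0,0,0],[0,0,0]], "xyz": [[0,0.05,0.3],[0.02,0.05,0.7],[0.02,0.05,1.1],[0.02,0.05,1.5],[0.02,0.05,1.9],[0.02,0.05,2.3],[0.02,0.05,2.5],[0.02,0.05,2.5],[0.02,0.05,2.5]], "fingers": [82,82,82,82,82,82,82,82,82]}}

```text
time_s: 14.3
tcp_pos: [0.4413, 0.413, 0.1358]
ee_rot: [-0.002, 0.63, 0.776, 0.004]
wrist_force: [-0.1, 0.8, -0.1]
gripper_width: 0.082
```

```bash
python3 mv.py .44 .412 .13 12
```

```text
t 14.3 tcp [0.4413 0.413  0.1358] jaw 11.83 zaxis [ 0.002   0.0084 -1.    ] w 0.082 F [-0.1  0.8 -0.1] q [0.56 0.43 1.55 0.01 1.16 0.36]
rot [ 0.04 -0.09 -0.03] xyz [-0.02 -0.03  0.11]
```

Request:
{"op": "step_arm", "data": {"rot": [[0,-0.09,0],[0,-0.09,0],[0,-0.09,0],[0,-0.09,0],[0,-0.09,0],[0,-0.09,0],[0,-0.09,0],[0,-0.09,0],[0,-0.09,0],[0,-0.09,0]], "xyz": [[0,0,0.06],[0,0,0.06],[0,0,0.06],[0,0,0.06],[0,0,0.06],[0,0,0.06],[0,0,0.06],[0,0,0.06],[0,0,0.06],[0,0,0.06]], "fingers": [76,70,66,63,60,57,54,52,52,52]}}

```text
time_s: 15.3
tcp_pos: [0.4414, 0.4132, 0.1332]
ee_rot: [0.001, 0.63, 0.776, 0.002]
wrist_force: [-1.1, -0.2, 6.0]
gripper_width: 0.056
```

```bash
python3 mv.py .5745 .404 .19 12
```

```text
t 15.3 tcp [0.4414 0.4132 0.1332] jaw 11.83 zaxis [ 0.0041  0.0012 -1.    ] w 0.056 F [-1.1 -0.2  6. ] q [ 0.57  0.44  1.54 -0.    1.15  0.36]
rot [ 0.05 -0.   -0.03] xyz [-0.73  2.57 -1.12]
```

Request:
{"op": "step_arm", "data": {"rot": [[0,0,0],[0,0,0],[0,0,0],[0,0,0],[0,0,0],[0,0,0],[0,0,0],[0,0,0],[0,0,0],[0,0,0]], "xyz": [[0,0,-0.1],[0,0,-0.3],[0,0,-0.6],[0,0,-0.8],[-0.15,0.5,-0.9],[-0.3,1.1,-0.9],[-0.5,1.7,-0.9],[-0.65,2.3,-0.9],[-0.73,2.57,-0.9],[-0.73,2.57,-0.9]], "fingers": [52,52,52,52,52,52,52,52,52,52]}}

```text
time_s: 16.3
tcp_pos: [0.5767, 0.4029, 0.1783]
ee_rot: [0.002, 0.631, 0.776, 0.002]
wrist_force: [-0.0, 0.9, -0.9]
gripper_width: 0.0562
```

```bash
python3 mv.py .5745 .404 .0495 12
python3 - <<'E'
from wm import *
im,c=snap('wrist','w10');im2,_=snap('scene','s10'); print(proj(c,np.array((.5745,.404,.016)),True))
cv2.imwrite('pics/w10c.png',np.hstack([im[:,100:480],im2[:,100:500]]))
E
```

```text
t 16.3 tcp [0.5767 0.4029 0.1783] jaw 11.71 zaxis [ 4.8e-03  9.0e-04 -1.0e+00] w 0.0562 F [-0.   0.9 -0.9] q [ 0.45  0.57  1.21 -0.    1.36  0.25]
rot [ 0.06  0.   -0.06] xyz [ 0.03 -0.05  2.58]
[281.88023008 187.13477917]
```

View pics/w10c.png

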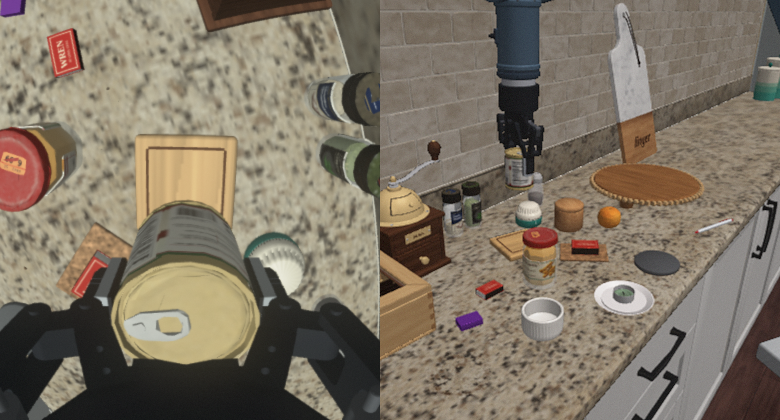

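Tin held upright above the board; jar still standing. Descend.

Request:
{"op": "step_arm", "data": {"rot": [[0.05,0,0],[0.05,0,0],[0.05,0,0],[0.05,0,0],[0.05,0,0],[0.05,0,0],[0.05,0,0],[0.05,0,0]], "xyz": [[0.03,-0.02,0.4],[0.03,-0.02,0.9],[0.03,-0.02,1.4],[0.03,-0.02,1.9],[0.03,-0.02,2.3],[0.03,-0.02,2.48],[0.03,-0.02,2.53],[0.03,-0.02,2.53]], "fingers": [52,52,52,52,52,52,52,52]}}

```text
time_s: 17.2
tcp_pos: [0.573, 0.4054, 0.0526]
ee_rot: [-0.0, 0.63, 0.776, -0.0]
wrist_force: [0.6, 0.7, -1.4]
gripper_width: 0.0559
```

```bash
python3 mv.py .5755 .404 .049 12
```

```text
t 17.2 tcp [0.573  0.4054 0.0526] jaw 11.83 zaxis [-8.e-04  4.e-04 -1.e+00] w 0.0559 F [ 0.6  0.7 -1.4] q [0.46 0.68 1.34 0.   1.12 0.25]
rot [-0.01 -0.01 -0.03] xyz [-0.04  0.04  0.07]
```

Request:
{"op": "step_arm", "data": {"rot": [[0,0,0],[0,0,0],[0,0,0],[0,0,0]], "xyz": [[-0.02,0.03,0.03],[-0.02,0.03,0.05],[-0.02,0.03,0.07],[-0.02,0.03,0.07]], "fingers": [52,52,52,52]}}

```text
time_s: 17.6
tcp_pos: [0.5752, 0.405, 0.0502]
ee_rot: [-0.0, 0.63, 0.776, 0.001]
wrist_force: [-0.6, -0.2, 2.6]
gripper_width: 0.0564
```

Contact. Release slowly.

Request:
{"op": "step_arm", "data": {"rot": [[0,0,0],[0,0,0],[0,0,0],[0,0,0],[0,0,0],[0,0,0],[0,0,0],[0,0,0],[0,0,0],[0,0,0]], "xyz": [[0,0,0.01],[0,0,0.01],[0,0,0],[0,0,0],[0,0,0],[0,0,0],[0,0,-0.1],[0,0,-0.5],[0,0,-1.2],[0,0,-2]], "fingers": [57,59,63,67,72,77,82,83,83,83]}}

```text
time_s: 18.6
tcp_pos: [0.5743, 0.4044, 0.15]
ee_rot: [-0.001, 0.631, 0.776, -0.001]
wrist_force: [-0.1, 0.1, 0.2]
gripper_width: 0.0831
```

```bash
python3 mv.py .437 .411 .20 12
python3 - <<'E'
from wm import *
im,c=snap('wrist','w11');im2,ct=snap('top','t11');h=cv2.cvtColor(im2,cv2.COLOR_BGR2HSV)
o=np.hstack([im[:,100:480],cv2.resize(im2[160:280,205:325],(420,420),interpolation=2)]); cv2.imwrite('pics/w11c.png',o)
k,P=blob('t11',(0,120,70),(9,255,255),256,232,18,.1,15); print('lid top',cv2.minEnclosingCircle(P),cv2.fitEllipse(cv2.convexHull(P)))
E
```

```text
t 18.6 tcp [0.5743 0.4044 0.15  ] jaw 11.82 zaxis [-2.2e-03 -3.0e-04 -1.0e+00] w 0.0831 F [-0.1  0.1  0.2] q [0.45 0.59 1.24 0.   1.31 0.25]
rot [-0.03 -0.   -0.04] xyz [ 0.69 -2.66 -0.99]
lid top ((439.25994873046875, 411.48382568359375), 30.769193649291992) ((438.3599853515625, 412.2878112792969), (48.62621307373047, 62.41977310180664), 95.32258605957031)
```

View pics/w11c.png

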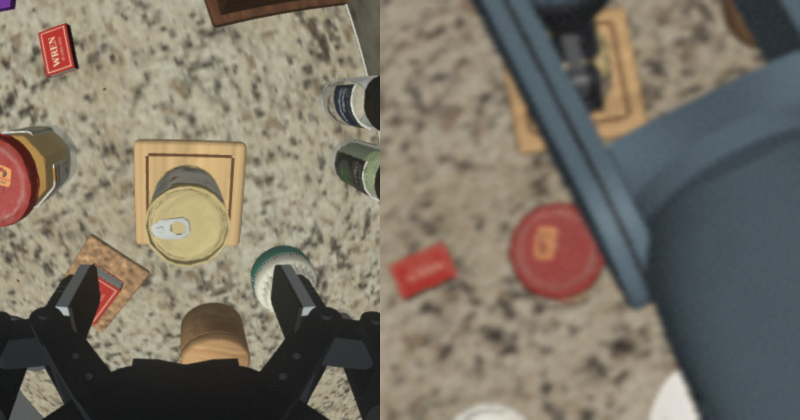

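Tin stands mid-board; jar lid in the top view at about (255.6,231.7). Move over the jar.

Request:
{"op": "step_arm", "data": {"rot": [[0,0,0],[0,0,0],[0,0,0],[0,0,0],[0,0,0],[0,0,0],[0,0,0],[0,0,0],[0,0,0],[0,0,0]], "xyz": [[0,0,-0.4],[0.05,-0.2,-0.8],[0.2,-0.7,-1],[0.33,-1.3,-1],[0.5,-1.9,-1],[0.69,-2.62,-0.8],[0.69,-2.62,-0.5],[0.69,-2.62,-0.3],[0.69,-2.62,-0.3],[0.69,-2.62,-0.3]], "fingers": [84,84,84,84,84,84,84,84,84,84]}}

```text
time_s: 19.7
tcp_pos: [0.4437, 0.4134, 0.1716]
ee_rot: [0.003, 0.631, 0.776, 0.006]
wrist_force: [-0.0, 0.9, -0.3]
gripper_width: 0.084
```

```bash
python3 mv.py .439 .411 .085 12
python3 - <<'E'
from wm import *
im,c=snap('wrist','w12');print(proj(c,np.array((.439,.411,.1)),True)); 
k,P=blob('w12',(0,120,70),(9,255,255),285,215,70,.1,15); print('lid wrist',cv2.minEnclosingCircle(P),cv2.fitEllipse(cv2.convexHull(P)),cv2.boundingRect(k))
print(pt(load('t11')[1],255.6,231.7,.1))
_,c=load('w11')
k,P=blob('w11',(15,60,60),(28,255,255),287,224,42,.088,5); print('tin',cv2.fitEllipse(cv2.convexHull(P)))
E
```

```text
t 19.7 tcp [0.4437 0.4134 0.1716] jaw 11.8 zaxis [ 0.0122  0.0066 -0.9999] w 0.084 F [-0.   0.9 -0.3] q [ 0.57  0.4   1.5  -0.    1.22  0.36]
rot [ 0.15 -0.05 -0.04] xyz [-0.03 -0.12  1.73]
[275.81448147 225.57469016]
lid wrist ((440.46368408203125, 414.77166748046875), 32.50040054321289) ((439.9463195800781, 414.463623046875), (61.70075607299805, 64.89423370361328), 12.935754776000977) (233, 174, 91, 90)
[0.43932097 0.41032586 0.1       ]
tin ((575.060302734375, 412.58154296875), (63.3989372253418, 72.163818359375), 3.0814812183380127)
```

Request:
{"op": "step_arm", "data": {"rot": [[0.15,-0.05,0],[0.15,-0.05,0],[0.15,-0.05,0],[0.15,-0.05,0],[0.15,-0.05,0],[0.15,-0.05,0],[0.15,-0.05,0],[0.15,-0.05,0]], "xyz": [[0,-0.08,0.1],[0,-0.08,0.2],[0,-0.08,0.5],[0,-0.08,0.9],[0,-0.08,1.3],[0,-0.08,1.6],[0,-0.08,1.68],[0,-0.08,1.68]], "fingers": [84,84,84,84,84,84,84,84]}}

```text
time_s: 20.55
tcp_pos: [0.4409, 0.413, 0.0871]
ee_rot: [0.0, 0.631, 0.776, -0.001]
wrist_force: [-0.3, 1.1, -0.1]
gripper_width: 0.0842
```

```bash
python3 mv.py .4398 .4125 .085 12
```

```text
t 20.55 tcp [0.4409 0.413  0.0871] jaw 11.78 zaxis [-6.e-04 -8.e-04 -1.e+00] w 0.0842 F [-0.3  1.1 -0.1] q [ 0.57  0.49  1.59 -0.    1.06  0.36]
rot [-0.01  0.01 -0.04] xyz [-0.   -0.02  0.04]
```

Request:
{"op": "step_arm", "data": {"rot": [[0,0,0],[0,0,0],[0,0,0],[0,0,0],[0,0,0],[0,0,0],[0,0,0],[0,0,0],[0,0,0],[0,0,0]], "xyz": [[0,-0.02,0.06],[0,-0.02,0.06],[0,-0.02,0.06],[0,-0.02,0.06],[0,-0.02,0.06],[0,-0.02,0.06],[0,-0.02,0.06],[0,-0.02,0.06],[0,-0.02,0.06],[0,-0.02,0.06]], "fingers": [80,76,72,69,66,63,60,58,58,58]}}

```text
time_s: 21.55
tcp_pos: [0.44, 0.4129, 0.0851]
ee_rot: [0.0, 0.631, 0.776, -0.0]
wrist_force: [-1.7, -0.1, 5.7]
gripper_width: 0.0623
```

```bash
python3 mv.py .4075 .168 .15 12
```

```text
t 21.55 tcp [0.44   0.4129 0.0851] jaw 11.79 zaxis [ 1.e-04 -3.e-04 -1.e+00] w 0.0623 F [-1.7 -0.1  5.7] q [ 0.57  0.49  1.59 -0.    1.06  0.36]
rot [ 0.    0.   -0.04] xyz [-4.66 -1.64 -1.3 ]
```

Lift a little first and check.

Request:
{"op": "step_arm", "data": {"rot": [[0,0,0],[0,0,0],[0,0,0],[0,0,0],[0,0,0],[0,0,0]], "xyz": [[0,0,-0.05],[0,0,-0.1],[0,0,-0.2],[0,0,-0.35],[0,0,-0.5],[0,0,-0.5]], "fingers": [58,58,58,58,58,58]}}

```text
time_s: 22.15
tcp_pos: [0.441, 0.4135, 0.1117]
ee_rot: [0.001, 0.631, 0.776, 0.001]
wrist_force: [0.0, -0.2, -3.8]
gripper_width: 0.0625
```

```bash
python3 mv.py .4075 .168 .15 12
python3 - <<'E'
from wm import *
im,c=snap('scene','s13'); w,c=snap('wrist','w13')
cv2.imwrite('pics/s13c.png',np.hstack([cv2.resize(im[150:290,190:330],(420,420),interpolation=2),w[:,100:480]]))
E
```

```text
t 22.15 tcp [0.441  0.4135 0.1117] jaw 11.79 zaxis [ 0.0026  0.0013 -1.    ] w 0.0625 F [ 0.  -0.2 -3.8] q [ 0.57  0.46  1.57 -0.    1.11  0.36]
rot [ 0.03 -0.01 -0.04] xyz [-4.67 -1.66 -0.77]
```

View pics/s13c.png

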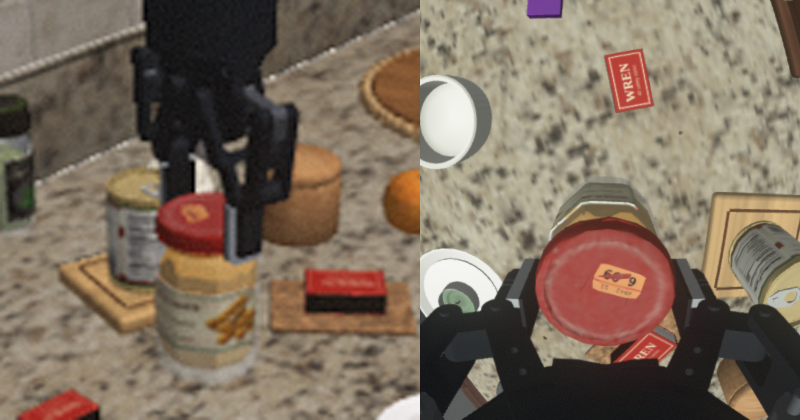

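Jar held by the lid, upright. Carry it smoothly to the coaster.

Request:
{"op": "step_arm", "data": {"rot": [[0,0,0],[0,0,0],[0,0,0],[0,0,0],[0,0,0],[0,0,0],[0,0,0],[0,0,0],[0,0,0],[0,0,0]], "xyz": [[0,0,-0.3],[-0.1,-0.04,-0.6],[-0.4,-0.14,-0.8],[-0.8,-0.28,-0.8],[-1.3,-0.46,-0.8],[-1.8,-0.64,-0.8],[-2.3,-0.82,-0.8],[-2.8,-1.0,-0.8],[-3.3,-1.17,-0.8],[-3.7,-1.32,-0.8]], "fingers": [58,58,58,58,58,58,58,58,58,58]}}

```text
time_s: 23.25
tcp_pos: [0.4126, 0.2162, 0.1509]
ee_rot: [0.001, 0.631, 0.776, 0.0]
wrist_force: [-0.0, 0.7, -4.2]
gripper_width: 0.0625
```

```bash
python3 mv.py .4075 .168 .15 12
```

```text
t 23.25 tcp [0.4126 0.2162 0.1509] jaw 11.76 zaxis [ 1.3e-03 -5.0e-04 -1.0e+00] w 0.0625 F [-0.   0.7 -4.2] q [ 0.24  0.19  1.86 -0.    1.09  0.04]
rot [ 0.01  0.01 -0.05] xyz [-0.92 -0.3   0.02]
```

Request:
{"op": "step_arm", "data": {"rot": [[0,0,0],[0,0,0],[0,0,0],[0,0,0],[0,0,0],[0,0,0],[0,0,0],[0,0,0],[0,0,0],[0,0,0]], "xyz": [[-0.35,-0.1,0],[-0.65,-0.2,0],[-0.85,-0.28,0],[-0.92,-0.3,0.1],[-0.92,-0.3,0.35],[-0.92,-0.3,0.6],[-0.92,-0.3,0.8],[-0.92,-0.3,0.95],[-0.92,-0.3,1.02],[-0.92,-0.3,1.02]], "fingers": [58,58,58,58,58,58,58,58,58,58]}}

```text
time_s: 24.25
tcp_pos: [0.4071, 0.1681, 0.0995]
ee_rot: [0.0, 0.631, 0.776, -0.0]
wrist_force: [-0.4, -0.1, -4.5]
gripper_width: 0.0623
```

```bash
python3 mv.py .4075 .168 .0946 12
python3 - <<'E'
from wm import *
im,c=snap('scene','s14'); t,ct=snap('top','t14')
cv2.imwrite('pics/s14c.png',np.hstack([cv2.resize(im[160:300,300:440],(420,420),interpolation=2),cv2.resize(t[190:300,290:400],(380,420),interpolation=2)]))
E
```

```text
t 24.25 tcp [0.4071 0.1681 0.0995] jaw 11.77 zaxis [ 3.e-04 -6.e-04 -1.e+00] w 0.0623 F [-0.4 -0.1 -4.5] q [ 0.14  0.22  1.98 -0.    0.95 -0.07]
rot [ 0.    0.01 -0.05] xyz [-0.    0.01  0.1 ]
```

View pics/s14c.png

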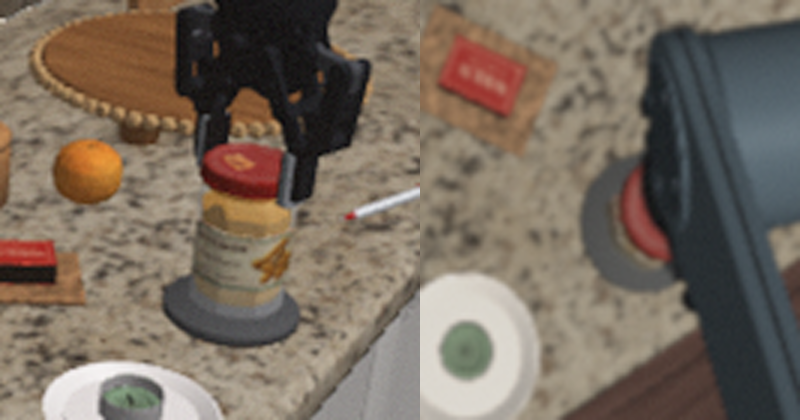

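Jar hangs over the coaster, centred to a few mm (base 188–283, coaster 163–300 in the crop). Ease down.

Request:
{"op": "step_arm", "data": {"rot": [[0,0,0],[0,0,0],[0,0,0],[0,0,0],[0,0,0]], "xyz": [[0,0,0.03],[0,0,0.06],[0,0,0.08],[0,0,0.1],[0,0,0.1]], "fingers": [58,58,58,58,58]}}

```text
time_s: 24.85
tcp_pos: [0.4076, 0.1682, 0.0951]
ee_rot: [0.001, 0.631, 0.776, 0.0]
wrist_force: [0.5, -0.5, -5.0]
gripper_width: 0.0626
```

Request:
{"op": "step_arm", "data": {"rot": [[0,0,0],[0,0,0],[0,0,0]], "xyz": [[0,0,0.02],[0,0,0.04],[0,0,0.04]], "fingers": [58,58,58]}}

```text
time_s: 25.15
tcp_pos: [0.4079, 0.1682, 0.0946]
ee_rot: [0.001, 0.631, 0.776, 0.001]
wrist_force: [-4.7, -0.9, 13.1]
gripper_width: 0.0623
```

Firm contact; back off 1 mm, release slowly and rise.

Request:
{"op": "step_arm", "data": {"rot": [[0,0,0],[0,0,0],[0,0,0],[0,0,0],[0,0,0],[0,0,0],[0,0,0],[0,0,0],[0,0,0],[0,0,0]], "xyz": [[0,0,-0.01],[0,0,-0.01],[0,0,-0.01],[0,0,-0.01],[0,0,-0.01],[0,0,-0.02],[0,0,-0.1],[0,0,-0.5],[0,0,-1.2],[0,0,-2]], "fingers": [62,65,68,72,76,80,84,84,84,84]}}

```text
time_s: 26.15
tcp_pos: [0.4066, 0.1681, 0.1951]
ee_rot: [0.0, 0.631, 0.776, -0.0]
wrist_force: [0.3, -0.9, -0.7]
gripper_width: 0.084
```

Request:
{"op": "step_arm", "data": {"rot": [[0,0,0],[0,0,0],[0,0,0],[0,0,0],[0,0,0],[0,0,0],[0,0,0],[0,0,0]], "xyz": [[0,0,-0.6],[-0.5,0,-1],[-1.2,0,-1.2],[-2,0,-1.2],[-2.8,0,-1.2],[-3.2,0,-1.2],[-3.2,0,-1.2],[-3.2,0,-1.2]], "fingers": [84,84,84,84,84,84,84,84]}}

```text
time_s: 26.95
tcp_pos: [0.4391, 0.0116, 0.2552]
ee_rot: [-0.0, 0.631, 0.775, -0.0]
wrist_force: [-0.1, 0.4, -0.5]
gripper_width: 0.084
```

```bash
python3 mv.py
python3 - <<'E'
from wm import *
t,ct=snap('top','t15'); im,c=snap('scene','s15')
def S(n,a,rect=False):
    k,P=blob('t15',*a); print(n,cv2.minAreaRect(P) if rect else cv2.minEnclosingCircle(P))
S('candle',((35,28,60),(95,255,255),302,283,14,.021,3))
S('saucer',((0,0,150),(180,40,255),302,283,27,.01,15))
S('mb',((0,120,70),(9,255,255),307,211,22,.022,5),True)
S('tin',((15,60,110),(28,255,255),260,183,26,.088,5))
S('jarlid',((0,110,60),(9,255,255),354,245,24,.1095,9))
cv2.imwrite('pics/f.png',np.hstack([cv2.resize(t[140:310,215:385],(400,400),interpolation=2),cv2.resize(im[190:330,230:410],(400,400))]))
E
```

```text
t 26.95 tcp [0.4391 0.0116 0.2552] jaw 11.68 zaxis [-6.e-04 -2.e-04 -1.e+00] w 0.084 F [-0.1  0.4 -0.5] q [-0.23  0.04  1.75 -0.    1.35 -0.43]
candle ((327.5438232421875, 297.9197692871094), 17.075349807739258)
saucer ((324.7377014160156, 298.3363952636719), 54.8155403137207)
mb ((505.5785827636719, 283.8877868652344), (57.91700744628906, 38.34371566772461), 65.73370361328125)
tin ((558.1376953125, 399.8429260253906), 65.13690948486328)
jarlid ((409.4251403808594, 169.08273315429688), 31.794208526611328)
```

Run:
```python
from wm import *
t,c=load('t15'); u,v=proj(c,np.array((.5745,.404,.088))).astype(int); g=cv2.cvtColor(t[v-30:v+30,u-30:u+30],cv2.COLOR_BGR2GRAY); g=cv2.resize(g,None,fx=4,fy=4,interpolation=2)
for r in cv2.HoughCircles(g,cv2.HOUGH_GRADIENT,1.5,30,param1=80,param2=20,minRadius=40,maxRadius=62)[0][:3]: print(r,pt(c,u-30+r[0]/4,v-30+r[1]/4,.088))
w,c=load('w11'); u,v=proj(c,np.array((.5745,.404,.088)),True).astype(int); g=cv2.cvtColor(w[v-60:v+60,u-60:u+60],cv2.COLOR_BGR2GRAY)
for r in cv2.HoughCircles(g,cv2.HOUGH_GRADIENT,1.5,30,param1=80,param2=20,minRadius=34,maxRadius=46)[0][:3]: print(r,pt(c,u-60+r[0],v-60+r[1],.088,True))
k,P=blob('w11',(10,70,60),(22,255,255),288,192,56,.016,15); print('board w11',cv2.minAreaRect(P))
```

```text
[126.75 146.25  43.75] [0.55902559 0.40150404 0.088     ]
[60.75 54.75 40.15] [0.57415446 0.40777982 0.088     ]
[51.75 89.25 41.8 ] [0.57336077 0.38199815 0.088     ]
[63.75 11.25 41.8 ] [0.57003614 0.43640907 0.088     ]
board w11 ((576.60009765625, 406.9665222167969), (94.50838470458984, 95.05778503417969), 10.530344009399414)
```

Run:
```python
from wm import *
a,_=load('top0');t,c=load('t15'); d=cv2.absdiff(a,t).max(2); b=np.zeros_like(d); s=np.s_[150:222,225:298]; b[s]=(d[s]>28)*255
b=cv2.morphologyEx(b,cv2.MORPH_CLOSE,np.ones((5,5)));b=cv2.morphologyEx(b,cv2.MORPH_OPEN,np.ones((3,3)))
k=max(cv2.findContours(b,0,1)[0],key=cv2.contourArea); print('changed box',cv2.boundingRect(k))
for x,y in((.575,.4045),(.560,.4015)):
    q=np.array([proj(c,np.array((x+.0285*np.cos(s),y+.0285*np.sin(s),z))) for z in(.016,.088) for s in np.linspace(0,6.28,60)]); print((x,y),q.min(0).round(1),(q.max(0)-q.min(0)).round(1))
```

```text
changed box (248, 176, 23, 17)
(0.575, 0.4045) [246.5 164.5] [24.2 29.6]
(0.56, 0.4015) [247.7 170.6] [24.2 29.3]
```

```bash
python3 -c "
from h import *
print(job.job_done())"
```

```text
the job is handed in; nothing more can be done
None
```

I took the pile apart from the top down and put all four things in their places. The job was handed in at about 27 s of the 86 s allowed. The station gives no verdict, so what follows is from my own measurements.

| Thing | Place | Distance from centre | Camera |
|---|---|---|---|
| Candle | Saucer | about 3 mm | top |
| Matchbox | Mat | about 3 mm, aligned within 1° | top |
| Tin | Board | about 3 mm | wrist |
| Honey jar (lid) | Coaster | about 4 mm | top |

All are well inside the 15 mm limit. The arm had pulled clear before I handed in. I never moved it near the ramekin or the salt pot, but I did not measure their positions again at the end.

**Checks that failed or disagreed:**
- **Tin in the top view:** the two ways of finding the tin there failed. The colour mask ran into the board, and a circle fit put the tin about 15 mm off. Comparing the first and last top pictures, the tin's lower edge was at row 193. That fits a centred tin (194) better than one 15 mm off (200), so I trusted the wrist picture.
- **Camera offset:** the wrist and top cameras differed by 4 to 5 mm in y early on, so I used positions in between.
- **Last picture:** the final overview could not be viewed because the picture limit was reached, so that check was numbers only.

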